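# Charge the ball-mill jar from a lipped scoop

## Task

Pick up the orange scoop by its grip bar and pour its two porcelain balls into the tall white jar with the blue band. Keep the scoop level until its lip rests just inside the jar's mouth, then tip it there, keeping the lip in the mouth until both balls are in, and spill none. Then stand the empty scoop back on its foot on the bench, and leave the jar upright in its place.

Things in the scene. Friction and masses are not known exactly. Their poses are not given: they have to be found in the camera images.
- scoop: orange scoop on black foot, 0.18 kg. Origin: mid edge of its downturned lip, the spout's front end; x forward out of the spout, z up. In mm: lip rises 45 deg back to (-28,0,29), cheeks reach x=14; 38 wide trough, underside z 26, back to x=-105; foot x -105..-60, 56 wide, underside z=-10 (bench). Black grip bar along x over the trough: x -110..-45, 14 thick in y, z 75..105; trough sides end at z=47
- mill_jar: white porcelain jar, wide blue band round its belly, blue rim; 110 mm high, belly 104 mm, neck 82 mm outside, round open mouth 70 mm inside, 0.75 kg. Origin at the centre of its underside, z up; mouth centre at z = 110 mm, inner floor z = 8 mm. Stands in a row with two lower jars (80 mm high), brown and green, not to be used; its place in the row varies
- ball_a: white porcelain grinding ball, 25 mm across, 20 g; origin at its centre. Starts in the scoop's trough (32 mm wide inside) under the grip bar, the two one behind the other. The trough floor falls 8 degrees to the rear, so a level scoop keeps them; tipped nose down well past that they roll out (about 40 degrees empties it)
- ball_b: white porcelain grinding ball, 25 mm across, 20 g; origin at its centre. Starts in the scoop's trough (32 mm wide inside) under the grip bar, the two one behind the other. The trough floor falls 8 degrees to the rear, so a level scoop keeps them; tipped nose down well past that they roll out (about 40 degrees empties it)

How it is judged:
On the way, in this order (a step that is already met when the one before it is completed fails the run):
1. the scoop, still within 15 degrees of level and with both balls in it, has its lip inside the white jar's mouth: edge below the rim, within 33 mm of the mouth's axis (horizontal distance between scoop and mill_jar below 0.033 m and z of scoop in the frame of mill_jar below 0.11 m and angle between scoop's own z axis and vertical below 0.262 rad and x of each of ball_a, ball_b in the frame of scoop below -0.02 m and distance between each of ball_a, ball_b and scoop below 0.13 m), for 0.2 s.
2. both balls are in the white jar while the lip is still in its mouth (z of each of ball_a, ball_b in the frame of mill_jar below 0.08 m and horizontal distance between each of ball_a, ball_b and mill_jar below 0.05 m and horizontal distance between scoop and mill_jar below 0.033 m and z of scoop in the frame of mill_jar below 0.12 m), for 0.1 s.
At the end, for the whole second after the job is handed in: both balls lie in the white jar (centres lower than 80 mm above its underside); the jar stands within 6 degrees of upright and within 40 mm of where it began; the scoop stands on its foot on the bench (lip edge under 16 mm above it, within 6 degrees of upright), let go and at rest (z of each of ball_a, ball_b in the frame of mill_jar below 0.08 m and horizontal distance between each of ball_a, ball_b and mill_jar below 0.05 m and angle between each of mill_jar, scoop's own z axis and vertical below 0.1 rad and distance of mill_jar from where it was at the start of the episode below 0.04 m and height (world z) of scoop below 0.016 m and linear speed of each of scoop, mill_jar below 0.03 m/s); the robot touches nothing.
It fails at once if a ball falls on the bench (centre lower than 16 mm) (height (world z) of any of ball_a, ball_b below 0.016 m).
It fails at once if the scoop is tipped more than 25 degrees with its lip out of the white jar's mouth (more than 36 mm from the axis or 10 mm above the rim) while a ball is not yet in the jar (angle between scoop's own z axis and vertical above 0.436 rad and not ((z of ball_a in the frame of mill_jar below 0.08 m and horizontal distance between ball_a and mill_jar below 0.05 m) and (z of ball_b in the frame of mill_jar below 0.08 m and horizontal distance between ball_b and mill_jar below 0.05 m)) and (horizontal distance between scoop and mill_jar above 0.036 m or z of scoop in the frame of mill_jar above 0.12 m)).
It also fails if it takes over 58 s, if anything falls off the work surface, if the arm or the gripper's body presses on something with over 40 N, if the wrist force passes 120 N, or if a joint passes its speed limit or range.

## Robot

A 7-joint arm with a two-finger parallel gripper is mounted at the origin on the work surface. World frame = base frame: x ahead of the robot, y to its left, z up, the work surface at z = 0. Lengths are in m, angles in rad, forces in N, time in s.
With the tool pointing down it reaches from about 0.425 to 0.95 m from the base axis. Payload 4.7 kg.
Tool frame: the origin (TCP) lies on the centre line of the jaws, within the pads' length; the fingertips stand robot.nose_length ahead of it and the grasp point (between the pads) lies 8 mm behind it (robot.nose_length is the distance from the TCP to the fingertips, in m); z points along the fingers, x is the direction in which the jaws open and shut, and the axes are right-handed (so a half turn about z gives the same grasp; the last joint's range is limited). The gripper opens to 85 mm and grips with 20 to 120 N. Pads are 22 mm wide; open, the fingers measure 114 mm over their backs; the gripper's body (76 mm by 85 mm) begins 54 mm behind the grasp point. The pads swing forward as they close: fully open they stand 13 mm farther back than shut.
Start: joints at [-1.194, 0.469, -0.049, 1.532, 0.024, 1.141, -0.082], TCP at [0.266, 0.62, 0.242] pointing down, gripper open.
Joint ranges: [-2.59, 2.59], [-0.33, 1.99], [-1.39, 1.29], [0.1, 2.45], [-1.04, 4.18], [0.21, 1.99], [-2.66, 2.66]. Speed limits (rad/s): [2.57, 2.57, 3.14, 3.14, 3.14, 3.14, 3.14].

## Interface

Orientations are given as [roll, pitch, yaw] about the fixed x, y, z axes, in that order (R = Rz(yaw) Ry(pitch) Rx(roll)).
In Python, from plant import robot gives the robot as it stands. Calls block until the motion is done:
- robot.goto(position, orientation): joint-space move of the TCP to a pose.
- robot.move_straight(position, vel=0.15, attitude=None, contact_N=None): straight line of the TCP; attitude=None keeps the orientation; vel is the mean speed in m/s. With contact_N (N) it stops when the force on the tool has changed by that much, and returns True; else False.
- robot.move_joints(angles): joint-space move.
- robot.grip(opening, strength=None): opening from 0.0 (shut) to 1.0 (fully open); strength is the grip in N (None keeps the last); returns when the fingers have stopped.
- robot.sleep(seconds).
- robot.inverse_kinematics(position, orientation): joint angles nearest the present ones, or None.
- robot.sense(): the state.
- robot.grab_frame(name): name is "scene" or "top"; returns a dict with "image" (420x560x3 uint8, red, green, blue), "range_z" (420x560 float32, m along the optical axis (not along the pixel's ray), 0 where there is no reading), "fx", "fy", "cx", "cy" (pixels), "R" (3x3) and "t" (3): a world point X has camera coordinates R X + t. Camera axes: x right, y down, z forward; pixel columns grow to the right and rows downward; lengths in m; the calibration is good to about 2 mm. A picture is of the moment at which its call begins.
A pose or a line that the arm cannot do raises robot.IKError and nothing moves.
- robot.close_job(): hands the job in, once; it reports no verdict.
The state is a dict: "t": time; "joint_pos": joint angles; "joint_velocities": joint speeds; "effort": joint torques, N m; "tcp_pos": TCP position; "tcp_rot": TCP orientation; "wrist_force": force on the tool from outside, world axes, zero at the start; "torque": the same for the moment, N m; "opening": opening from 0.0 (shut) to 1.0 (fully open).
Only numpy, scipy, OpenCV 4.12 (cv2) and the standard library are available. Lean on these libraries where they do the work, as an engineer would, in place of code of your own. Each camera call takes 0.05 s, during which the arm holds its last target. There are 200 camera calls.

## Working session

There is one attempt and no reset: what is moved stays moved. The work goes in short steps, each a Python script; the robot and the scene stay as the last script left them, time stands still between calls to the robot, and variables do not carry over. Pictures are saved under pics/ and viewed, about 8 in all and at most 12, crops included, and the job is handed in when it is done.

```bash
mkdir -p pics; ls; python3 - <<'E'
from plant import robot
import cv2,numpy as np,pickle
d={n:robot.grab_frame(n) for n in("scene","top")}
pickle.dump(d,open("f0.pkl","wb"))
for n in d:
    cv2.imwrite(f"pics/{n}0.png",d[n]["image"][...,::-1]); print(n,(-d[n]["R"].T@d[n]["t"]).round(3),d[n]["R"].round(2).tolist(),d[n]["fx"])
s=robot.sense();print(s,robot.nose_length)
E
```

```text
pics
scene [ 0.844 -0.404  0.953] [[0.82, 0.58, 0.0], [0.5, -0.71, -0.5], [-0.29, 0.41, -0.87]] 545.8319053160159
top [0.492 0.046 0.778] [[0.01, -1.0, 0.03], [-0.99, -0.01, -0.1], [0.1, -0.03, -0.99]] 383.76310078695724
{'t': 0.1, 'joint_pos': array([-1.1939036 ,  0.46938355, -0.048579  ,  1.53356298,  0.02409547,
        1.14100628, -0.08231457]), 'joint_velocities': array([ 0.00086814, -0.00064508,  0.00064642, -0.00217394, -0.00056484,
        0.00056434, -0.00032384]), 'effort': array([ 2.23664674e-04, -5.11516035e+01, -4.71598003e-02, -2.38390660e+01,
        1.07513389e-02,  4.39046096e-03, -1.46405320e-06]), 'tcp_pos': array([0.26625056, 0.61972457, 0.24135581]), 'tcp_rot': array([3.14152793e+00, 1.77366552e-03, 1.16500161e+00]), 'wrist_force': array([ 1.001881  , -0.12831303, -0.38086236]), 'torque': array([0.04026345, 0.00258958, 0.08576774]), 'opening': 1.001837667715199} 0.011
```

View pics/scene0.png

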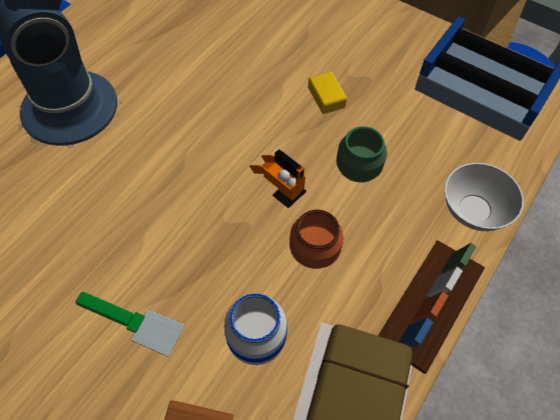

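View pics/top0.png

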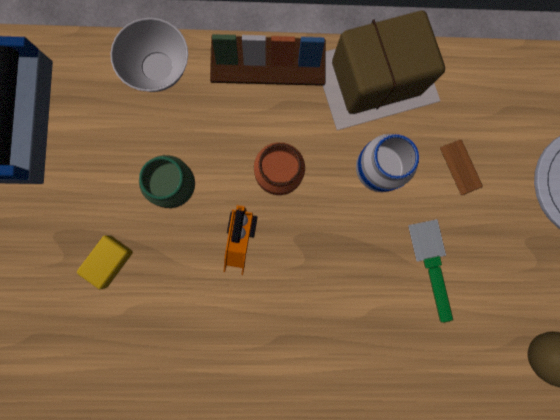

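The scene view shows the scoop at about (285,178) and the white jar at (256,325). In the top view the scoop is at (240,240) with its spout pointing toward the robot, and the jar's rim is at (395,158).

```bash
cat > h.py <<'E'
import numpy as np,cv2
def cloud(f):
    z=f["range_z"];v,u=np.mgrid[:z.shape[0],:z.shape[1]]
    P=np.stack([(u-f["cx"])/f["fx"]*z,(v-f["cy"])/f["fy"]*z,z],-1)
    return (P-f["t"])@f["R"]
def circ(p):
    s=np.linalg.lstsq(np.c_[2*p,np.ones(len(p))],(p**2).sum(1),rcond=None)[0]
    return s[:2],np.sqrt(s[2]+s[:2]@s[:2])
def measure(f,box_s,box_j):
    W=cloud(f);hsv=cv2.cvtColor(f["image"],cv2.COLOR_RGB2HSV);h,s,v=[hsv[...,i].astype(int) for i in range(3)]
    ok=f["range_z"]>0
    def box(b):
        m=np.zeros_like(ok);m[b[1]:b[3],b[0]:b[2]]=1;return m&ok
    if box_j:
        b=box(box_j)&(h>100)&(h<130)&(s>120)&(W[...,2]>.1)&(W[...,2]<.118);p=W[b];print("jar",b.sum(),circ(p[:,:2]),np.median(p[:,2]), "bbox",(p.min(0)[:2]+p.max(0)[:2])/2)
    if box_s:
        b=box(box_s)
        k=b&(v<60)&(W[...,2]>.085)&(W[...,2]<.12);p=W[k];c,(w,l),a=cv2.minAreaRect(p[:,:2].astype(np.float32)*1000)
        print("bar",k.sum(),c,w,l,a,"z",np.median(p[:,2]),"mean",p.mean(0))
        o=b&(h>3)&(h<20)&(s>200)&(v>110);p=W[o]
        q=p[:,:2]-p[:,:2].mean(0);e=np.linalg.svd(q,full_matrices=False)[2][0]
        r=cv2.minAreaRect(p[:,:2].astype(np.float32)*1000);print("orange",o.sum(),p.mean(0),"axis",np.degrees(np.arctan2(e[1],e[0])),r,"z",p[:,2].min(),p[:,2].max())
        n=p@np.r_[e,0];print("ends",p[n.argmin()],p[n.argmax()])
E
python3 - <<'E'
import pickle;from h import *
d=pickle.load(open("f0.pkl","rb"))
measure(d["top"],(215,195,265,285),(345,120,430,200))
measure(d["scene"],(240,140,315,215),(215,280,300,370))
E
```

```text
jar 293 (array([ 0.65530285, -0.18171821]), np.float64(0.037770879421109085)) 0.1105137535800989 bbox [ 0.65506161 -0.1822341 ]
bar 267 (527.189453125, 99.70187377929688) 13.76796817779541 56.11957931518555 81.86052703857422 z 0.11557310807900005 mean [0.52714696 0.0984432  0.11406334]
orange 706 [0.4951773  0.1034807  0.04311313] axis 168.89169553431879 ((501.59161376953125, 103.747314453125), (37.718257904052734, 121.721923828125), 81.6153793334961) z 0.011856334892123807 0.11870965657803187
ends [0.56132542 0.09163894 0.11408524] [0.44390593 0.12975123 0.02561867]
jar 411 (array([ 0.65743094, -0.18318019]), np.float64(0.03780236533477817)) 0.11130309574676309 bbox [ 0.65695201 -0.18274848]
bar 370 (562.2667846679688, 82.29487609863281) 29.634376525878906 128.99954223632812 64.83447265625 z 0.11287927412171274 mean [0.53142399 0.09444962 0.10866066]
orange 300 [0.49900861 0.10307732 0.0489451 ] axis -17.08689495059719 ((507.72833251953125, 126.31314086914062), (90.66280364990234, 121.10693359375), 81.49662017822266) z 6.828434360716569e-06 0.11864363234297343
ends [0.44720588 0.12844583 0.03018669] [0.56373408 0.09139383 0.11864363]
```

```bash
cat >> h.py <<'E'
from scipy.spatial.transform import Rotation as Ro
JAR=np.array([.656,-.1825])
GX=-.0775   # grasp along the bar in scoop frame
GZ=.080     # TCP height in scoop frame
def tool(lip,yaw,tilt,g=None,flip=0):
    """TCP pose for scoop with lip edge at lip, yaw (deg), nose-down tilt (deg); g = TCP in scoop frame"""
    g=np.array([GX,0,GZ]) if g is None else g
    S=Ro.from_euler('ZY',[yaw,tilt],degrees=True)
    T=S*Ro.from_matrix(np.array([[0,1,0],[1,0,0],[0,0,-1]]).T)  # tool x=scoop y, z=-scoop z
    if flip: T=T*Ro.from_euler('z',180,degrees=True)
    return np.array(lip)+S.apply(g), T.as_euler('xyz')
E
python3 - <<'E'
import pickle;from h import *
from plant import robot
d=pickle.load(open("f0.pkl","rb"));W=cloud(d["top"]).reshape(-1,3);W=np.r_[W,cloud(d["scene"]).reshape(-1,3)]
W=W[(W[:,0]>.2)&(W[:,0]<1)]
for flip in(0,1):
  p,o=tool([.455,.110,.010],171.9,0,flip=flip);print(flip,p,o,robot.inverse_kinematics(p,o))
for yaw in range(0,360,20):
    c=np.array([np.cos(np.radians(yaw)),np.sin(np.radians(yaw))]);n=np.array([-c[1],c[0]])
    q=W[:,:2]-JAR;a=q@c;b=q@n
    m=(a<-60e-3)&(a>-.17)&(abs(b)<.06);hmax=np.percentile(W[m,2],99.5)
    r=[]
    for flip in(0,1):
        js=[robot.inverse_kinematics(*tool(np.r_[JAR-.010*c,z],yaw,t,flip=flip)) for z,t in((.17,0),(.1,0),(.1,25),(.1,50))]
        r.append(''.join('.' if j is None else '#' for j in js))
    print(yaw,"hmax",hmax.round(3),r)
E
```

```text
0 [0.53172683 0.09908015 0.09      ] [-3.14159265  0.         -1.712168  ] [-0.73522533  0.50223533  0.61944689  2.02095776 -0.42432281  0.74619659
 -1.56848289]
1 [0.53172683 0.09908015 0.09      ] [3.14159265 0.         1.42942466] [-0.37393333  0.44014022  0.14190207  2.00075926 -0.09293176  0.70670931
  1.2547858 ]
0 hmax 0.005 ['###.', '###.']
20 hmax 0.009 ['####', '####']
40 hmax 0.01 ['####', '####']
60 hmax 0.009 ['####', '####']
80 hmax 0.01 ['####', '####']
100 hmax 0.011 ['####', '####']
120 hmax 0.01 ['####', '####']
140 hmax 0.122 ['####', '####']
160 hmax 0.124 ['####', '####']
180 hmax 0.124 ['####', '####']
200 hmax 0.124 ['####', '####']
220 hmax 0.123 ['####', '####']
240 hmax 0.008 ['####', '####']
260 hmax 0.081 ['####', '####']
280 hmax 0.08 ['####', '####']
300 hmax 0.059 ['####', '####']
320 hmax 0.005 ['###.', '###.']
340 hmax 0.005 ['###.', '###.']
```

```bash
python3 - <<'E'
from h import *
from plant import robot
np.set_printoptions(precision=2,suppress=True)
for yaw in (110,240):
  c=np.array([np.cos(np.radians(yaw)),np.sin(np.radians(yaw))])
  for flip in(0,1):
    for z,t in((.17,0),(.1,0),(.1,25),(.1,50)): print(yaw,flip,t,robot.inverse_kinematics(*tool(np.r_[JAR-.010*c,z],yaw,t,flip=flip)))
p,o=tool([.455,.110,.010],171.9,0,flip=1)
robot.goto(p+[0,0,.10],o)
robot.move_straight(p+[0,0,.05],vel=.1)
f=robot.grab_frame("scene");cv2.imwrite("pics/pre.png",cv2.resize(f["image"][110:250,200:360,::-1],None,fx=4,fy=4))
print(robot.sense()["t"],robot.sense()["tcp_pos"],p)
E
```

```text
110 0 0 [-0.28  0.79  1.11  1.4  -0.71  1.37 -1.96]
110 0 0 [-0.29  0.87  1.11  1.48 -0.79  1.29 -1.89]
110 0 25 [-0.6   0.72  1.11  1.74 -0.41  0.78 -2.24]
110 0 50 [-0.06  0.47 -0.08  1.89  1.18  0.99  2.55]
110 1 0 [-0.2   0.7   0.89  1.4  -0.55  1.3   1.07]
110 1 0 [-0.17  0.74  0.83  1.47 -0.57  1.18  1.09]
110 1 25 [-0.33  0.53  0.62  1.72  0.11  0.75  0.46]
110 1 50 [-0.59  0.53  0.63  1.92  0.89  0.7  -0.4 ]
240 0 0 [-0.35  0.6   0.72  1.47 -0.4   1.23 -0.11]
240 0 0 [-0.34  0.65  0.69  1.54 -0.45  1.11 -0.08]
240 0 25 [-0.23  0.64  0.85  1.66 -0.98  1.23  0.43]
240 0 50 [ 0.58  0.58 -0.05  1.69 -0.97  1.14  0.57]
240 1 0 [ 0.74  0.8  -1.18  1.39  0.74  1.42  2.19]
240 1 0 [ 0.75  0.88 -1.18  1.47  0.82  1.34  2.13]
240 1 25 [ 1.03  0.82 -1.18  1.58  0.42  0.99  2.5 ]
240 1 50 [ 0.58  0.58 -0.05  1.69 -0.97  1.14 -2.57]
2.9083 [0.53 0.1  0.14] [0.53 0.1  0.09]
```

View pics/pre.png

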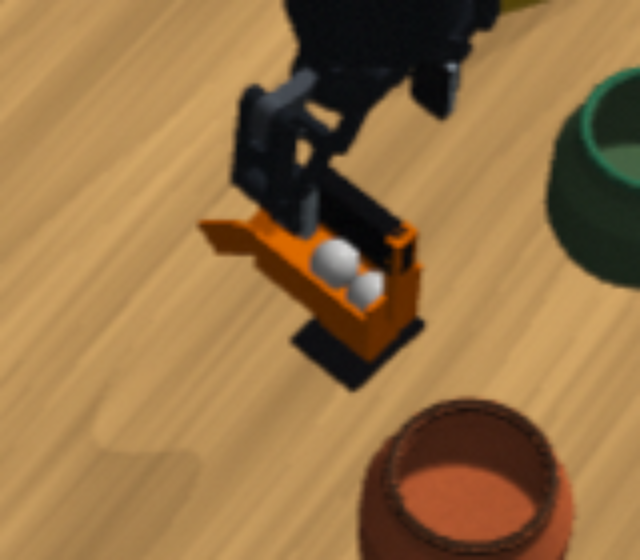

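The open fingers (310,200) and (435,90) straddle the black bar, and both balls sit in the trough at (335,262) and (366,290). Next I descend, grip and lift.

```bash
python3 - <<'E'
from h import *
from plant import robot
np.set_printoptions(precision=4,suppress=True)
p,o=tool([.455,.110,.010],171.9,0,flip=1)
print(robot.move_straight(p,vel=.05,contact_N=8))
robot.grip(0.0,80); s=robot.sense();print(s["opening"],s["tcp_pos"],s["wrist_force"])
robot.move_straight(p+[0,0,.05],vel=.05)
robot.move_straight(p+[0,0,.16],vel=.12)
s=robot.sense();print(s["t"],s["opening"],s["tcp_pos"],s["wrist_force"],s["torque"])
f=robot.grab_frame("scene");g=robot.grab_frame("top")
import pickle;pickle.dump((f,g),open("f1.pkl","wb"))
cv2.imwrite("pics/lift.png",np.hstack([cv2.resize(x["image"][b:b+140,a:a+100,::-1],None,fx=4,fy=4) for x,a,b in((f,240,60),(g,190,170))]))
E
```

```text
False
0.15217309297194426 [0.5317 0.099  0.09  ] [ 0.6545 -0.3206 -0.4144]
6.925 0.15338254505657103 [0.5311 0.099  0.2491] [-1.5093  0.2629 -1.8734] [-0.0469 -0.0133 -0.0478]
```

View pics/lift.png

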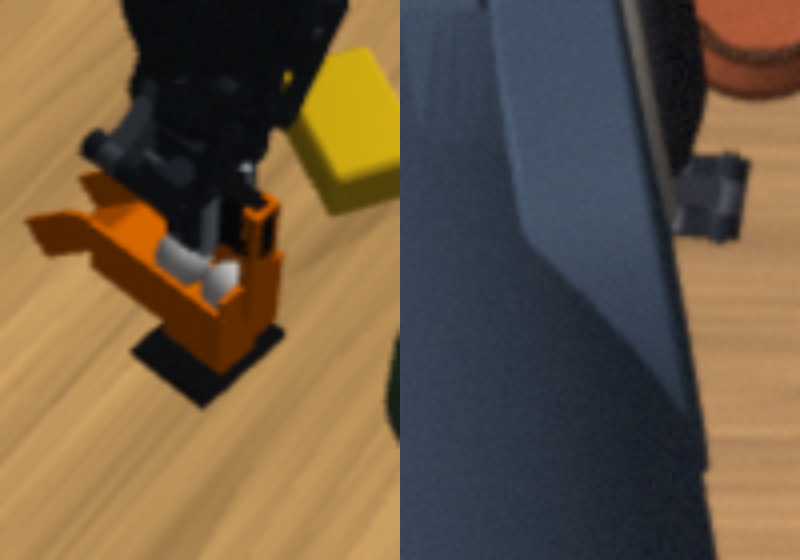

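The scoop is lifted level with both balls still in the trough at (180,260) and (222,285). I'll carry it to above the jar at yaw 110 using straight, level motion.

```bash
python3 - <<'E'
from h import *
from plant import robot
np.set_printoptions(precision=4,suppress=True)
yaw=110;c=np.array([np.cos(np.radians(yaw)),np.sin(np.radians(yaw))])
a=np.array([.455,.110]);b=JAR-.010*c-.0*c
pa=tool(np.r_[a,.17],171.9,0,flip=1)[0]; pb,ob=tool(np.r_[b,.165],yaw,0,flip=1)
try: robot.move_straight(pb,vel=.12,attitude=ob)
except robot.IKError as e:
    print("IK",e)
    m=(pa+pb)/2; robot.move_straight(m,vel=.12,attitude=tool(np.r_[b,.17],141,0,flip=1)[1]);robot.move_straight(pb,vel=.12,attitude=ob)
robot.sleep(.3)
s=robot.sense();print(s["t"],s["opening"],s["tcp_pos"],pb,s["tcp_rot"],ob,s["joint_pos"])
f=robot.grab_frame("scene");g=robot.grab_frame("top")
import pickle;pickle.dump((f,g),open("f2.pkl","wb"))
cv2.imwrite("pics/over.png",np.hstack([cv2.resize(f["image"][220:370,180:320,::-1],None,fx=4,fy=4),cv2.resize(g["image"][90:240,340:400,::-1],None,fx=4,fy=4)]))
E
```

```text
10.7667 0.15231822147797128 [ 0.6859 -0.2647  0.245 ] [ 0.6859 -0.2647  0.245 ] [-3.1416 -0.      0.3491] [3.1416 0.     0.3491] [-0.0144  0.6086  0.5362  1.39   -0.3154  1.2281  0.8976]
```

View pics/over.png

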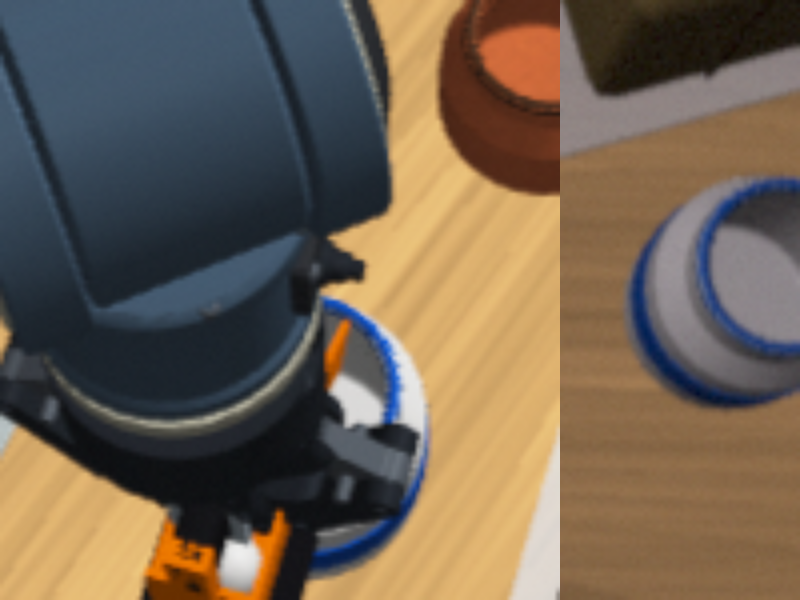

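The scoop is over the jar. A ball shows at scene pixel (240,361) and one cheek tip at (267,300). I'll compare the cheek tip with its predicted place and look at the rest of the top view.

```bash
python3 - <<'E'
import pickle;from h import *
np.set_printoptions(precision=4,suppress=True)
f,g=pickle.load(open("f2.pkl","rb"))
cv2.imwrite("pics/over2.png",cv2.resize(g["image"][90:240,360:500,::-1],None,fx=4,fy=4))
yaw=110;c=np.array([np.cos(np.radians(yaw)),np.sin(np.radians(yaw)),0]);n=np.array([-c[1],c[0],0])
lip=np.r_[JAR-.010*c[:2],.165]
for F in(f,g):
    W=cloud(F);h=cv2.cvtColor(F["image"],cv2.COLOR_RGB2HSV).astype(int)
    m=(h[...,0]>3)&(h[...,0]<20)&(h[...,1]>200)&(h[...,2]>80)&(F["range_z"]>0)&(W[...,2]>.13)&(np.linalg.norm(W[...,:2]-JAR,axis=-1)<.2)
    q=W[m]-lip;S=np.c_[q@c,q@n,q[:,2]]*1000;print(len(S))
    if len(S):
        print("min",S.min(0),"max",S.max(0)); fr=S[S[:,0]>-25];print(fr[np.argsort(-fr[:,0])][:12])
        b=S[S[:,0]<-60]; print("rear y range",b[:,1].min() if len(b) else 0,b[:,1].max() if len(b) else 0,b[:,2].max() if len(b) else 0)
E
```

```text
554
min [-108.4917  -29.4419   -4.9406] max [ 16.1573  17.9166 123.3202]
[[ 16.1573 -18.7088  15.4933]
 [ 13.2777 -17.9826  18.2089]
 [ 13.2002 -19.5542  19.5117]
 [ 12.2294 -19.7847  13.7846]
 [ 11.3902 -20.061   20.3694]
 [  9.7272 -19.0168  23.9435]
 [  8.1139 -19.4678  24.2863]
 [  7.4736 -19.5546  13.3453]
 [  7.4324 -18.1391  25.1199]
 [  6.8584 -19.668    6.4341]
 [  6.5661 -19.864   20.2208]
 [  6.3538 -19.8565  12.2466]]
rear y range -29.441891315199932 17.91655129674874 123.320220960797
1322
min [-101.6091  -19.3565    1.7575] max [ 15.0554  18.2216 103.3678]
[[ 15.0554 -17.5253  18.3165]
 [ 14.3     17.0929  17.3919]
 [ 13.2296  17.7193  18.4154]
 [ 12.5605 -18.6622  17.5165]
 [ 12.2033  16.1056  17.4602]
 [ 12.1534  16.9576  20.7246]
 [ 11.7944 -17.6008  14.4828]
 [ 11.7349  15.4846  21.1095]
 [ 11.5518 -17.9516  18.6862]
 [ 10.6713 -18.5222  21.431 ]
 [ 10.3605  16.0405  21.435 ]
 [ 10.337  -17.5863  24.0323]]
rear y range -19.356504479496547 18.111975362262815 58.32913009735324
```

View pics/over2.png

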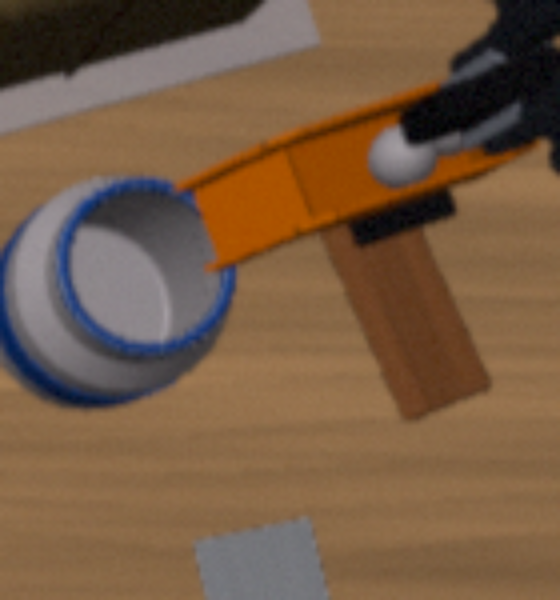

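Measured cheek tips match the prediction within about 2 mm (x ≈ 14–16, y ≈ ±18–19), and a ball is visible at (402,155). I'll lower the lip into the mouth and tip it there.

```bash
python3 - <<'E'
from h import *
from plant import robot
np.set_printoptions(precision=4,suppress=True)
yaw=110;c=np.array([np.cos(np.radians(yaw)),np.sin(np.radians(yaw))]);b=JAR-.010*c
hit=robot.move_straight(tool(np.r_[b,.099],yaw,0,flip=1)[0],vel=.05,contact_N=6)
s=robot.sense();print(hit,s["tcp_pos"],s["wrist_force"]);robot.sleep(.5)
if not hit:
    for t in range(5,51,5):
        p,o=tool(np.r_[b,.099],yaw,t,flip=1)
        robot.move_straight(p,vel=.05,attitude=o)
        print(t,robot.sense()["wrist_force"])
    robot.sleep(.6)
s=robot.sense();print(s["t"],s["tcp_pos"],s["joint_pos"])
f=robot.grab_frame("scene");g=robot.grab_frame("top")
import pickle;pickle.dump((f,g),open("f3.pkl","wb"))
cv2.imwrite("pics/pour.png",np.hstack([cv2.resize(f["image"][250:390,190:290,::-1],None,fx=4,fy=4),cv2.resize(g["image"][100:240,355:455,::-1],None,fx=4,fy=4)]))
E
```

```text
False [ 0.6862 -0.2648  0.1795] [ 0.1705 -0.4108 -2.3345]
5 [ 0.5513 -0.167  -1.4763]
10 [ 0.2351 -0.6132 -2.4518]
15 [-0.3702 -0.837  -1.4229]
20 [ 0.0162 -0.3371 -2.087 ]
25 [ 0.3972 -0.3162 -1.103 ]
30 [-0.3685 -0.1791 -1.7631]
35 [-0.6475 -0.2073 -1.1535]
40 [-0.2355 -0.8344 -1.2106]
45 [ 0.2512 -0.5586 -2.0993]
50 [-0.9436  0.493  -0.6001]
16.85 [ 0.6555 -0.1812  0.2098] [-0.8996  0.7885  1.1687  1.9386  0.2107  0.4755  0.1693]
```

View pics/pour.png

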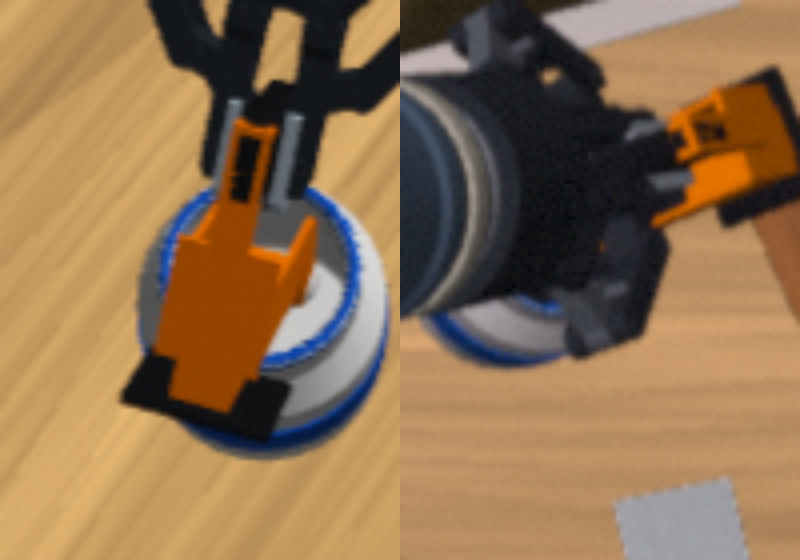

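The scoop is tipped 50° with its lip in the mouth, and something rounded shows on the jar floor near (310,280). I'll level it in place, which keeps any leftover ball, then rise and look.

```bash
python3 - <<'E'
from h import *
from plant import robot
np.set_printoptions(precision=4,suppress=True)
yaw=110;c=np.array([np.cos(np.radians(yaw)),np.sin(np.radians(yaw))]);b=JAR-.010*c
for t in range(45,-1,-5):
    p,o=tool(np.r_[b,.099],yaw,t,flip=1); robot.move_straight(p,vel=.06,attitude=o)
robot.move_straight(tool(np.r_[b,.165],yaw,0,flip=1)[0],vel=.1)
robot.move_straight(tool(np.r_[b-.05*c,.165],yaw,0,flip=1)[0],vel=.1)
s=robot.sense();print(s["t"],s["tcp_pos"],s["joint_pos"],s["wrist_force"])
f=robot.grab_frame("scene");g=robot.grab_frame("top")
import pickle;pickle.dump((f,g),open("f4.pkl","wb"))
cv2.imwrite("pics/after.png",np.hstack([cv2.resize(f["image"][260:400,180:280,::-1],None,fx=4,fy=4),cv2.resize(g["image"][100:240,355:455,::-1],None,fx=4,fy=4)]))
E
```

```text
21.4917 [ 0.7029 -0.3113  0.2445] [ 0.0722  0.6658  0.513   1.2878 -0.3235  1.2702  0.9376] [ 0.6281 -0.2177 -2.6983]
```

View pics/after.png

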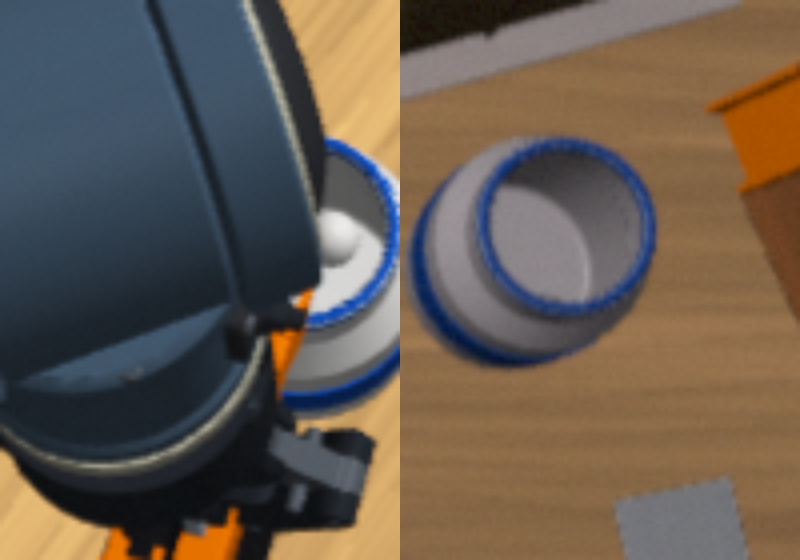

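One ball is visible in the jar at (335,237). The second is hidden by the arm, so I check the trough in the same top image.

```bash
python3 - <<'E'
import pickle;from h import *
f,g=pickle.load(open("f4.pkl","rb"))
cv2.imwrite("pics/after2.png",np.hstack([cv2.resize(g["image"][70:210,420:520,::-1],None,fx=4,fy=4),cv2.resize(f["image"][300:420,180:280,::-1],(400,560))]))
E
```

```text
(no output)
```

View pics/after2.png

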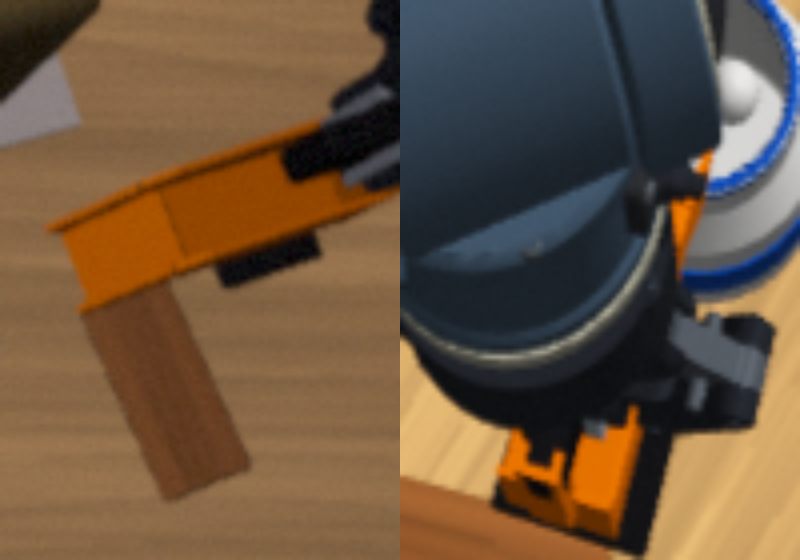

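The trough is empty in both views, front and rear. Now I take the scoop back to its original spot, set it down and let go.

```bash
python3 - <<'E'
from h import *
from plant import robot
np.set_printoptions(precision=4,suppress=True)
yaw=110;c=np.array([np.cos(np.radians(yaw)),np.sin(np.radians(yaw))]);b=JAR-.010*c
robot.move_straight(tool(np.r_[b,.17],yaw,0,flip=1)[0],vel=.12)
p,o=tool([.455,.110,.010],171.9,0,flip=1)
robot.move_straight(p+[0,0,.16],vel=.13,attitude=o)
robot.move_straight(p+[0,0,.02],vel=.1)
hit=robot.move_straight(p,vel=.02,contact_N=6)
s=robot.sense();print(hit,s["tcp_pos"],p,s["wrist_force"])
robot.grip(1.0);robot.sleep(.3)
robot.move_straight(p+[0,0,.16],vel=.1)
robot.goto([.266,.62,.30],[3.1416,0,1.165]);robot.sleep(.3)
s=robot.sense();print(s["t"],s["opening"],s["tcp_pos"],s["wrist_force"])
f=robot.grab_frame("scene");g=robot.grab_frame("top")
measure(g,(215,195,265,285),(345,120,430,200))
cv2.imwrite("pics/end.png",np.hstack([cv2.resize(f["image"][270:370,205:305,::-1],(400,400)),cv2.resize(f["image"][130:230,230:330,::-1],(400,400))]))
E
```

```text
False [0.5319 0.0991 0.0901] [0.5317 0.0991 0.09  ] [ 0.8704  0.4292 -2.5934]
33.2 0.9986100484950914 [0.2665 0.6197 0.3   ] [-0.1886  0.046   0.0596]
jar 299 (array([ 0.6553, -0.1817]), np.float64(0.03773220031900514)) 0.11058957557391678 bbox [ 0.6552 -0.182 ]
bar 256 (527.2684326171875, 100.68461608886719) 13.347014427185059 54.69110870361328 82.05958557128906 z 0.11554680117317818 mean [0.5273 0.0997 0.1147]
orange 807 [0.4993 0.1033 0.0426] axis 167.99715366346138 ((502.87030029296875, 104.57431030273438), (37.752376556396484, 120.820068359375), 81.82380676269531) z 0.011820501709886227 0.11774184197834976
ends [0.5628 0.0967 0.1162] [0.446  0.1295 0.0282]
```

View pics/end.png

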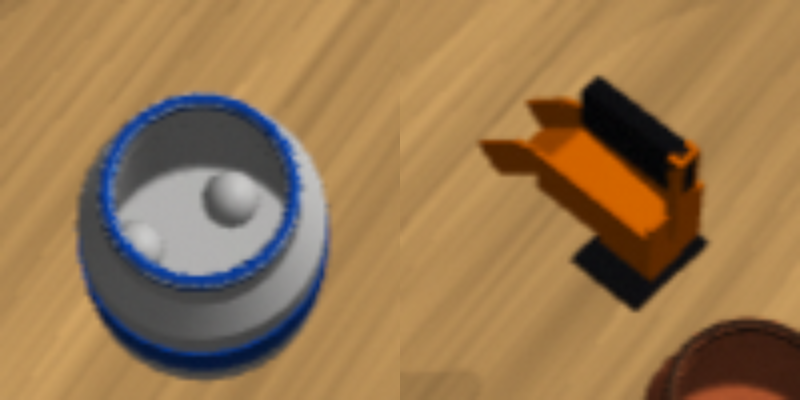

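Both balls lie in the jar at (230,198) and (140,243). The empty scoop stands on its foot and the arm is clear, so I hand in the job.

```bash
python3 -c "
from plant import robot
robot.close_job()"
```

```text
the job is handed in; nothing more can be done
```

The job is done and handed in at about 33 s of the 58 s allowed. I gripped the scoop by its bar and carried it level to the white jar. With the lip about 11 mm below the rim, I tipped it to 50° in place, then levelled it and stood it back at its starting spot.

- **Balls:** the last picture shows both in the jar and the trough empty.
- **Jar:** it measured within 1 mm of its starting place and looked upright in the picture.
- **Scoop:** it stands on its foot, with its bar top at z ≈ 0.1155 m as at the start, and has been let go.
- **Arm:** it is clear of everything and the wrist force reads near 0 N.

While the scoop was at the jar, the arm hid the second ball. I confirmed it only in the final picture. No other check failed or disagreed; close_job gives no verdict, so the result itself is unconfirmed.

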